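Finish dealing coasters onto two serving trays

TASK

Dealing of the wooden coasters onto the two round steel trays stopped after the first one: carry on, one coaster at a time from the top of the stack in the dispenser and one to each tray in turn, beginning with the empty tray, until each tray holds a flat pile of two in its middle. No finger fits beside a coaster in the dispenser, so draw each one forward out of the open front until you can take it by its sides. Leave the jigger, the shaker and the espresso cup where they stand.

Things in the scene. Friction and masses are not known exactly. Their poses are not given: they have to be found in the camera images.
- dispenser_floor (a point): Coaster dispenser of dark painted sheet steel, fixed to the table: 66 mm deep (x), 71 mm wide (y), 46 mm high, walls 4 mm, closed behind and at both sides, open above and in front (its own -x). Point: on the inner floor under the middle of the stack, 10 mm above the table; z up. Inside wall faces at y = +-31.5 mm and x = +31.5 mm, so the coasters have 1.5 mm play there.
- dispenser_front (a point): Middle of the dispenser floor's front edge, 30 mm forward (-x) of dispenser_floor, same height and axes; the stacked coasters' front is flush with it. The side walls begin there too and end 36 mm above the floor, 6 mm above the full stack: no room for fingers beside a coaster until it is drawn out forward. Nothing holds them in at the front; drawn out over 30 mm they tip off the edge.
- coaster_1_mid (a point): Varnished wooden coaster, square, 60 x 60 x 10 mm, about 40 g. The top one of the three in the dispenser. Point: its centre, half-way up; axes along its sides, z up, at first as the dispenser's. Slides on the others and on the steel more easily (friction about 0.25) than finger tips slide on it: a light press of a few newtons from above draws it along.
- coaster_2_mid (a point): A coaster like coaster_1. The middle one of the stack. Point: its centre, half-way up; axes along its sides, z up, at first as the dispenser's.
- coaster_3_mid (a point): A coaster like coaster_1. The bottom one, lying on the dispenser's floor. Point: its centre, half-way up; axes along its sides, z up, at first as the dispenser's.
- coaster_dealt_mid (a point): A coaster like coaster_1, already dealt: it lies flat near the middle of tray_1 at the start, turned anyhow. Point: its centre, half-way up; z up.
- tray_1_floor (a point): One of two equal round steel serving trays, loose, 143 mm across and 10 mm high with a sloping rim; the flat inner floor is about 114 mm across. Point: the centre of the inner floor, 2 mm above the table. One coaster already lies in this tray.
- tray_2_floor (a point): The other tray, equal to tray_1, empty at the start. Point as for tray_1. Either may stand left or right of the other and of the dispenser.
- steel_jigger: Bystander: steel double-ended jigger standing upright, 44 mm across, 75 mm high; origin under its middle, z up. Leave alone.
- shaker: Bystander: steel cocoa shaker standing upright, 62 mm across, 95 mm high; origin under its middle, z up. Leave alone.
- espresso_cup: Bystander: white espresso cup standing upright, 59 mm across, 83 mm over the handle, 55 mm high; origin under its middle, z up. Leave alone.
Mind the look-alikes: they are no part of the job. What is shaped like the part that bears coaster_dealt_mid but red is not meant.

How it is judged:
On the way, in this order (a step that is already met when the one before it is completed fails the run):
1. the top coaster of the stack lies flat in the middle of the empty tray, let go (horizontal distance between coaster_dealt_mid and tray_1_floor below 0.02 m and angle between each of coaster_dealt_mid, coaster_1_mid's own z axis and vertical below 0.1 rad and z of coaster_dealt_mid in the frame of tray_1_floor between 0.002 and 0.008 m and horizontal distance between coaster_1_mid and tray_2_floor below 0.02 m and z of coaster_1_mid in the frame of tray_2_floor between 0.002 and 0.008 m and contact force between the fingers and coaster_1 below 0.1 N), for 0.1 s.
2. the second coaster of the stack lies flat on the one in the other tray, let go (horizontal distance between each of coaster_dealt_mid, coaster_2_mid and tray_1_floor below 0.02 m and angle between each of coaster_dealt_mid, coaster_1_mid, coaster_2_mid's own z axis and vertical below 0.1 rad and z of coaster_dealt_mid in the frame of tray_1_floor between 0.002 and 0.008 m and horizontal distance between coaster_1_mid and tray_2_floor below 0.02 m and z of coaster_1_mid in the frame of tray_2_floor between 0.002 and 0.008 m and z of coaster_2_mid in the frame of tray_1_floor between 0.012 and 0.018 m and contact force between the fingers and coaster_2 below 0.1 N), for 0.1 s.
At the end, for the whole second after the job is handed in: The dealt coaster with the second of the stack on it lies in tray_1, the first of the stack with the third on it in tray_2; each is within 20 mm of its tray's centre and flat (within 0.10 rad), the upper within 15 mm of the lower; all are let go and at rest, and both trays stand flat (all of step 2 and horizontal distance between coaster_3_mid and tray_2_floor below 0.02 m and angle between coaster_3_mid's own z axis and vertical below 0.1 rad and z of coaster_3_mid in the frame of tray_2_floor between 0.012 and 0.018 m and horizontal distance between coaster_dealt_mid and coaster_2_mid below 0.015 m and horizontal distance between coaster_1_mid and coaster_3_mid below 0.015 m and linear speed of each of coaster_1, coaster_2, coaster_3, coaster_dealt below 0.02 m/s and contact force between the fingers and coaster_1 below 0.1 N and contact force between the fingers and coaster_3 below 0.1 N and contact force between the fingers and coaster_dealt below 0.1 N and angle between each of tray_1_floor, tray_2_floor's own z axis and vertical below 0.06 rad); the robot touches nothing.
It fails at once if a coaster is taken out of the dispenser before the one above it has reached its tray ((horizontal distance between coaster_2_mid and dispenser_floor above 0.065 m and not (horizontal distance between coaster_1_mid and tray_2_floor below 0.035 m)) or (horizontal distance between coaster_3_mid and dispenser_floor above 0.065 m and not (horizontal distance between coaster_2_mid and tray_1_floor below 0.035 m))).
It fails at once if the jigger, the shaker or the espresso cup is pushed away (4 cm) or knocked over (distance of any of steel_jigger, shaker, espresso_cup from where it was at the start of the episode above 0.04 m or angle between any of steel_jigger, shaker, espresso_cup's own z axis and vertical above 0.4 rad).
It also fails if it takes over 69 s, if anything falls off the work surface, if the arm or the gripper's body presses on something with over 40 N, if the wrist force passes 120 N, or if a joint passes its speed limit or range.

ROBOT

A 6-joint arm with a two-finger parallel gripper is mounted at the origin on a cart in front of the work surface, level with it; the furniture and walls round the work are solid. World frame = base frame: x ahead of the robot, y to its left, z up, the work surface at z = 0. Lengths are in m, angles in rad, forces in N, time in s.
With the tool pointing down it reaches from about 0.4 to 0.825 m from the base axis. Payload 7 kg.
Tool frame: the origin (TCP) lies on the centre line of the jaws, within the pads' length; the fingertips stand arm.tip_reach ahead of it and the grasp point (between the pads) lies 5 mm behind it (arm.tip_reach is the distance from the TCP to the fingertips, in m); z points along the fingers, y is the line along which they close (so a half turn about z gives the same grasp; the last joint's range is limited). The gripper opens to 88 mm and grips with 3 to 60 N. Pads are 19 mm wide; open, the fingers measure 130 mm over their backs; the gripper's body (78 mm by 193 mm) begins 47 mm behind the grasp point.
Start: joints at [1.54, 0.359, 0.012, 0, -1.224, -0.288], TCP at [0.212, 0.641, 0.241] pointing down, gripper open.
Joint ranges: [-3.07, 3.07], [-1.43, 2.12], [-1.02, 1.25], [-3.03, 1.67], [-3.05, -0], [-3.03, 3.03]. Speed limits (rad/s): [2.39, 2.39, 3.01, 3.14, 3.14, 3.14].

INTERFACE

Orientations are given as [roll, pitch, yaw] about the fixed x, y, z axes, in that order (R = Rz(yaw) Ry(pitch) Rx(roll)).
In Python, from station import status, optics, order, arm gives the robot as it stands. The module is installed in compiled form; this text tells all that it offers.
- The arm moves only by the shell command python3 -m jog 'ROWS' [FORCE]. ROWS is JSON, a list of rows, each a list of 3 entries, a list of its own where there are three numbers: the gripper command: -1 is shut, 1 is fully open, values between are in proportion, then the shift along the tool's x, y, z in mm, then the turn about the tool's z in rad. A call has 1 to 20 rows; each row is the pose to reach, as a shift and turn from the pose commanded when the call began, along the tool's axes at that moment; what a row does not reach only later rows make up. A row lasts 1/8 s, in which the tool goes at most 62.5 mm and 10.7 degrees, less where a joint would pass 70% of its speed; a pose out of reach is approached as far as the arm can. A call with a gripper value outside its range is refused whole. The fingers move at their own pace and stop on an object; FORCE is the grip in N (left out, the last holds). Time passes only in rows, so rows that repeat a pose let the fingers close. It gives the time, the measured TCP pose, the force, the opening and the grip force at its end, in the units of the state.
- status.get_state(): the state, without advancing time (a new reading comes with each control period).
- optics.grab_frame(name): name is "side" or "top"; returns a dict with "color" (400x640x3 uint8, red, green, blue), "mtx" (3x3 intrinsics, pixels), "cam_to_world" (4x4, takes a point from camera to world coordinates). Camera axes: x right, y down, z forward; pixel columns grow to the right and rows downward; lengths in m; the calibration is good to about 2 mm. A picture is of the moment at which its call begins. There is no depth.
- order.job_done(): hands the job in; it is judged then, once.
The state is a dict: "t": time; "q": joint angles; "qd": joint speeds; "joint_efforts": joint torques, N m; "eef_pos": TCP position; "ee_rot": TCP orientation; "force": force on the tool from outside, world axes, zero at the start; "moment": the same for the moment, N m; "width": finger opening in m; "gripper_force": force on a finger pad.
Only numpy, scipy, OpenCV 4.12 (cv2) and the standard library are available. Lean on these libraries where they do the work, as an engineer would, in place of code of your own. Each camera call takes 0.05 s, during which the arm holds its last target. There are 200 camera calls.

## Working session

There is one attempt and no reset: what is moved stays moved. The work goes in short steps, Python scripts to look and compute and a shell command to move; the robot and the scene stay as the last step left them, time stands still between calls to the robot, and variables do not carry over. Pictures are saved under pics/ and viewed, at most 10 in all, crops included, and the job is handed in when it is done.

```bash
mkdir -p pics; cat > h.py <<'E'
import numpy as np,cv2
from station import status,optics,order,arm
def snap(n,f):
    d=optics.grab_frame(n); np.savez(f'pics/{f}.npz',**d); cv2.imwrite(f'pics/{f}.png',d['color'][:,:,::-1]); return d
def w(f,u,v,z):
    d=np.load(f'pics/{f}.npz'); T=d['cam_to_world']; r=T[:3,:3]@np.linalg.inv(d['mtx'])@[u,v,1]
    return T[:3,3]+r*(z-T[2,3])/r[2]
def px(f,p):
    d=np.load(f'pics/{f}.npz'); T=d['cam_to_world']; c=d['mtx']@(T[:3,:3].T@(np.array(p)-T[:3,3])); return c[:2]/c[2]
E
python3 - <<'E'
from h import *
a=snap('top','top0');b=snap('side','side0')
cv2.imwrite('pics/both.png',cv2.resize(a['color'],(800,500))[:,:,::-1])
print(a['cam_to_world'],b['cam_to_world'],a['mtx'],arm.tip_reach)
s=status.get_state();print({k:np.round(s[k],3) for k in s})
E
```

```text
[[ 0.00539076 -0.98348005  0.18093626  0.33246057]
 [-0.99977547 -0.00900867 -0.01917966 -0.13448553]
 [ 0.02049281 -0.18079224 -0.98330779  1.3280387 ]
 [ 0.          0.          0.          1.        ]] [[ 0.94429559 -0.12761633  0.30334784  0.09692196]
 [-0.32852648 -0.41986239  0.84604133 -1.35019225]
 [ 0.01939566 -0.89857089 -0.43839955  0.70833368]
 [ 0.          0.          0.          1.        ]] [[463.62199604   0.         325.11699148]
 [  0.         463.62199604 197.03824853]
 [  0.           0.           1.        ]] 0.014
{'t': np.float64(0.1), 'q': array([ 1.54 ,  0.359,  0.011, -0.   , -1.224, -0.288]), 'qd': array([-0.001, -0.   ,  0.003,  0.001,  0.002, -0.001]), 'joint_efforts': array([-0.0000e+00, -5.8416e+01,  2.9375e+01,  7.0160e+00,  1.0000e-02,
       -0.0000e+00]), 'eef_pos': array([0.211, 0.641, 0.24 ]), 'ee_rot': array([ 3.14 , -0.   , -0.319]), 'force': array([ 0.432, -0.479, -0.631]), 'moment': array([-0.073,  0.018,  0.014]), 'gripper_force': np.float64(0.0), 'width': np.float64(0.088)}
```

View pics/top0.png

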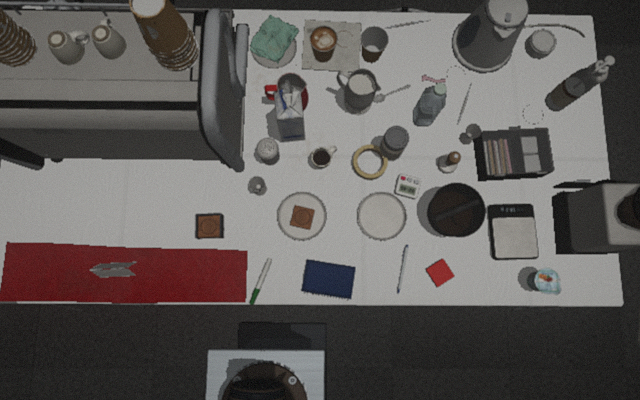

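View pics/side0.png

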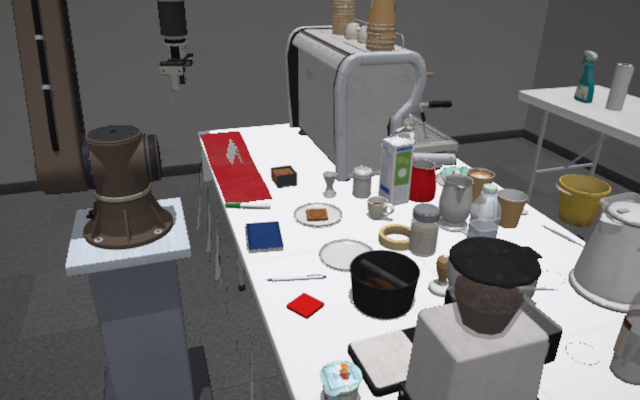

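Top picture: dispenser with its stack at (209,226), tray with coaster at (302,216), and empty tray at (381,216). The jigger is at (257,186), the shaker at (267,150) and the cup at (320,157). Possible mix-ups for the dealt coaster: the red square at (440,272), which is the decoy, and the brown square on the tray at (302,217), which matches the description. I'll check with an enlarged crop.

```bash
python3 - <<'E'
from h import *
a=cv2.imread('pics/top0.png')
c=cv2.resize(a[165:255,185:265],None,fx=5,fy=5,interpolation=cv2.INTER_CUBIC)
d=cv2.resize(a[180:255,265:415],None,fx=5,fy=5,interpolation=cv2.INTER_CUBIC)
o=np.zeros((450+0,400,3),np.uint8);o=c
cv2.imwrite('pics/c1.png',np.clip(c*1.6,0,255)); 
im=np.zeros((375+0,750,3),np.uint8);im[:]=d
cc=cv2.resize(a[205:245,190:230],None,fx=5,fy=5,interpolation=cv2.INTER_CUBIC)
b=cv2.imread('pics/side0.png');s=cv2.resize(b[155:195,260:310],None,fx=5,fy=5,interpolation=cv2.INTER_CUBIC)
bot=np.zeros((200,750,3),np.uint8);bot[:,:200]=cc;bot[:,250:500]=s
cv2.imwrite('pics/crop.png',np.clip(np.vstack([im,bot])*1.5,0,255))
for p in[(0,0,0),(.211,.641,.24)]:print(px('top0',p),px('side0',p))
for n,u,v,z in[('disp',209,226,.04),('t1',302,216,.005),('t2',381.5,216,.005),('dealt',302,217,.012),('jig',257,186,.07),('cup',320,157,.05)]:
  q=w('top0',u,v,z);print(n,q.round(3),np.hypot(*q[:2]).round(3))
E
```

```text
[264.15433524 408.07145609] [129.42244641 226.42310034]
[-33.14318978 335.79672106] [179.07620309  82.52094604]
disp [0.485 0.163 0.04 ] 0.511
t1 [ 0.52  -0.094  0.005] 0.528
t2 [ 0.522 -0.323  0.005] 0.614
dealt [ 0.516 -0.094  0.012] 0.524
jig [0.593 0.029 0.07 ] 0.594
cup [ 0.683 -0.144  0.05 ] 0.698[ WARN:0@0.421] global loadsave.cpp:1063 imwrite_ Unsupported depth image for selected encoder is fallbacked to CV_8U.
```

View pics/crop.png

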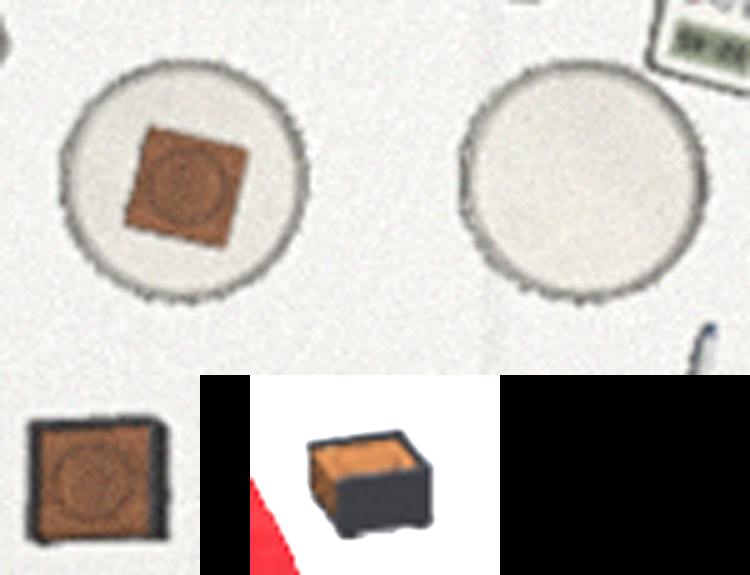

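The crop shows a brown dealt coaster in the left tray, corners (150,127), (248,150), (226,248) and (124,225). The right tray is empty. The dispenser opens toward the robot (-x) and has no wall at its bottom edge in the picture.

```bash
cat >> h.py <<'E'
def browns(f,z,box):
    """minAreaRect of brown in box (u0,u1,v0,v1) of picture f -> centre in world at height z, side lengths, edge angles"""
    a=np.load(f'pics/{f}.npz')['color']; u0,u1,v0,v1=box
    s=cv2.resize(a[v0:v1,u0:u1],None,fx=8,fy=8,interpolation=cv2.INTER_CUBIC).astype(int)
    m=((s[...,0]-s[...,2])>20).astype(np.uint8)
    c=max(cv2.findContours(m,0,1)[0],key=cv2.contourArea)
    b=cv2.boxPoints(cv2.minAreaRect(c)); P=np.array([w(f,u0+(x+.5)/8-.5,v0+(y+.5)/8-.5,z) for x,y in b])
    e=np.diff(P[[0,1,2,3,0]],axis=0)[:,:2]; an=np.degrees(np.arctan2(e[:,1],e[:,0]))
    print(f,'c',P.mean(0).round(4),'sides',np.linalg.norm(e,axis=1).round(4),'ang',((an+45)%90-45).round(1),'x',P[:,0].min().round(4),P[:,0].max().round(4))
E
python3 - <<'E'
from h import *
browns('top0',.04,(190,230,205,245)); browns('top0',.012,(285,320,200,235))
for n,u,v in[('t1',301.6,216.1),('t2',381.5,216.1)]:print(n,w('top0',u,v,.01).round(4))
# dispenser outer: dark mask
a=np.load('pics/top0.npz')['color'][205:245,190:230];s=cv2.resize(a,None,fx=8,fy=8,interpolation=cv2.INTER_CUBIC).astype(int)
m=(s.sum(2)<330).astype(np.uint8);c=max(cv2.findContours(m,0,1)[0],key=cv2.contourArea);r=cv2.minAreaRect(c);print(r)
for x,y in cv2.boxPoints(r):print(w('top0',190+(x+.5)/8-.5,205+(y+.5)/8-.5,.046).round(4))
for n,p in[('front',[.455,.163,.03])]:print(px('side0',p))
E
```

```text
top0 c [0.4848 0.1648 0.04  ] sides [0.0614 0.0633 0.0609 0.0632] ang [0.5 2.7 0.4 3.2] x 0.453 0.5167
top0 c [ 0.5164 -0.094   0.012 ] sides [0.06   0.0604 0.0599 0.0599] ang [-12.5 -13.3 -13.  -13.3] x 0.4803 0.5526
t1 [ 0.5188 -0.0931  0.01  ]
t2 [ 0.5207 -0.3227  0.01  ]
((155.28738403320312, 168.33656311035156), (207.96856689453125, 236.11383056640625), 88.17203521728516)
[0.5197 0.2051 0.046 ]
[0.523  0.1236 0.046 ]
[0.4507 0.1181 0.046 ]
[0.4476 0.1988 0.046 ]
[274.65428821 175.20025992]
```

```bash
cat >> h.py <<'E'
def go(x,y,z,yaw):
    """shift mm in tool axes & turn to the target TCP pose"""
    from scipy.spatial.transform import Rotation as R
    s=status.get_state(); r=R.from_euler('xyz',s['ee_rot']); 
    d=r.inv().apply(np.array([x,y,z])-s['eef_pos'])*1000
    print('t',round(float(s['t']),2),'shift',d.round(1),'turn',round(s['ee_rot'][2]-yaw,3))
E
python3 - <<'E'
from h import *
go(.494,.1654,.241,.04);go(.494,.1654,.075,.04)
E
```

```text
t 0.1 shift [417.3 362.6  -0.7] turn -0.359
t 0.1 shift [417.3 362.4 165.3] turn -0.359
```

```bash
python3 -m jog '[[-1,[42,36,0],-0.04],[-1,[84,72,0],-0.1],[-1,[126,109,0],-0.2],[-1,[168,145,0],-0.3],[-1,[210,181,0],-0.36],[-1,[252,218,0],-0.36],[-1,[294,254,0],-0.36],[-1,[336,290,0],-0.36],[-1,[378,327,0],-0.36],[-1,[417,362,0],-0.36],[-1,[417,362,0],-0.36],[-1,[417,362,0],-0.36],[-1,[417,362,0],-0.36],[-1,[417,362,50],-0.36],[-1,[417,362,100],-0.36],[-1,[417,362,140],-0.36],[-1,[417,362,165],-0.36],[-1,[417,362,165],-0.36],[-1,[417,362,165],-0.36]]' 20; python3 - <<'E'
from h import *
go(.494,.1654,.053,.04)
snap('top','top1');snap('side','side1')
a=cv2.imread('pics/top1.png');b=cv2.imread('pics/side1.png')
cv2.imwrite('pics/v1.png',np.hstack([cv2.resize(a[190:250,170:250],None,fx=5,fy=5,interpolation=2),cv2.resize(b[135:195,245:325],None,fx=5,fy=5,interpolation=2)]))
E
```

```text
t: 2.48
eef_pos: [0.4945, 0.1676, 0.0766]
ee_rot: [-3.141, -0.001, 0.043]
force: [0.3, -0.1, 0.0]
width: 0.0001
gripper_force: 0.0
t 2.48 shift [-0.7  2.1 23.6] turn 0.003
```

View pics/v1.png

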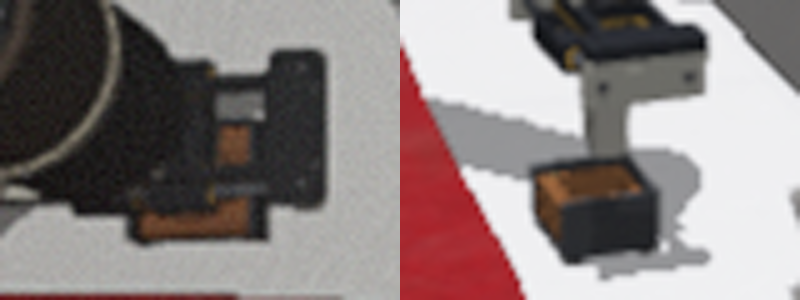

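The left half shows the gripper over the dispenser. In the right half the closed tips stand over the rear half of the stack. Next I descend to touch.

```bash
python3 -m jog '[[-1,[-1,1.5,12],0],[-1,[-1,1.5,19],0],[-1,[-1,1.5,21],0],[-1,[-1,1.5,21],0]]'; python3 -c "
from h import *
print(px('side1',[.4945,.1676,.0626]))"
```

```text
t: 3.08
eef_pos: [0.4932, 0.1649, 0.0545]
ee_rot: [3.141, 0.0, 0.041]
force: [-0.1, -0.5, -0.6]
width: 0.0006
gripper_force: 0.0
[285.75864799 164.21238432]
```

```bash
python3 -m jog '[[-1,[0,0,1],0],[-1,[0,0,1],0]]';python3 -m jog '[[-1,[0,0,1],0],[-1,[0,0,1],0]]'
```

```text
t: 3.32
eef_pos: [0.4935, 0.165, 0.0543]
ee_rot: [-3.142, -0.001, 0.042]
force: [-1.8, -1.3, 8.2]
width: 0.0002
gripper_force: 4.4
t: 3.58
eef_pos: [0.4938, 0.1651, 0.0542]
ee_rot: [-3.141, -0.001, 0.042]
force: [-4.9, -2.3, 18.5]
width: 0.0004
gripper_force: 9.2
```

```bash
python3 -m jog '[[-1,[0,0,-1.2],0],[-1,[-3,0,-1.2],0],[-1,[-7,0,-1.2],0],[-1,[-11,0,-1.2],0],[-1,[-15,0,-1.2],0],[-1,[-19,0,-1.2],0],[-1,[-23,0,-1.2],0],[-1,[-27,0,-1.2],0],[-1,[-27,0,-1.2],0]]'; python3 - <<'E'
from h import *
snap('side','side2')
E
python3 -m jog '[[-1,[0,0,-30],0],[-1,[-40,-75,-60],0],[0.7,[-80,-130,-60],0],[0.7,[-100,-160,-60],0],[0.7,[-100,-160,-60],0]]'
python3 - <<'E'
from h import *
snap('side','side3');snap('top','top3');browns('top3',.04,(190,230,205,255))
a=cv2.imread('pics/top3.png');b=cv2.imread('pics/side2.png')
cv2.imwrite('pics/v2.png',np.hstack([cv2.resize(a[190:250,170:250],None,fx=5,fy=5,interpolation=2),cv2.resize(b[145:205,245:325],None,fx=5,fy=5,interpolation=2)]))
E
```

```text
t: 4.7
eef_pos: [0.4665, 0.1644, 0.0543]
ee_rot: [-3.141, -0.001, 0.042]
force: [0.0, 0.4, 7.4]
width: 0.0006
gripper_force: 3.8
t: 5.38
eef_pos: [0.3575, 0.3224, 0.1138]
ee_rot: [-3.141, -0.0, 0.046]
force: [-0.0, -0.6, -0.1]
width: 0.0249
gripper_force: 0.0
top3 c [0.4713 0.1637 0.04  ] sides [0.0614 0.086  0.0607 0.086 ] ang [0.5 2.7 0.4 3.1] x 0.4282 0.5145
```

View pics/v2.png

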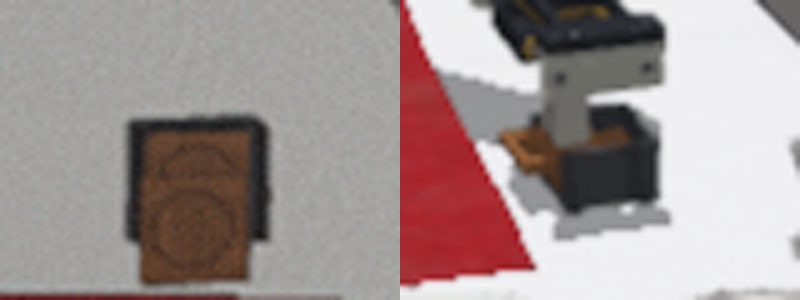

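The coaster sticks out about 26 mm, with its front at crop (195,280) and the next one visible behind. The grip point is about (0.442, 0.163).

```bash
python3 - <<'E'
from h import *
go(.442,.163,.080,.045);go(.442,.163,.0465,.045)
E
```

```text
t 5.47 shift [ 76.5 160.4  33.4] turn -0.002
t 5.47 shift [ 76.5 160.4  66.9] turn -0.002
```

```bash
python3 -m jog '[[1,[10,20,0],0],[1,[30,60,0],0],[1,[50,105,10],0],[1,[70,147,25],0],[1,[76.5,160,33],0],[1,[76.5,160,33],0]]'
python3 - <<'E'
from h import *
go(.442,.163,.080,.045);go(.442,.163,.0465,.045)
snap('top','top4');snap('side','side4')
E
```

```text
t: 6.22
eef_pos: [0.4427, 0.1608, 0.0799]
ee_rot: [3.14, 0.002, 0.037]
force: [-0.4, 0.7, -0.1]
width: 0.0867
gripper_force: 0.0
t 6.22 shift [-0.6 -2.2 -0.1] turn -0.008
t 6.22 shift [-0.6 -2.3 33.4] turn -0.008
```

```bash
python3 -m jog '[[1,[0,0,14],0],[1,[0,0,28],0],[1,[0,0,33.5],0],[1,[0,0,33.5],0]]' 15
python3 -m jog '[[0.3,[0,0,0],0],[-1,[0,0,0],0],[-1,[0,0,0],0],[-1,[0,0,0],0],[-1,[0,0,0],0],[-1,[0,0,0],0]]' 15
python3 -m jog '[[-1,[-10,0,0],0],[-1,[-25,0,0],0],[-1,[-45,0,-2],0],[-1,[-45,0,-40],0],[-1,[-45,0,-80],0],[-1,[-45,0,-80],0]]'
python3 - <<'E'
from h import *
snap('side','side5');snap('top','top5');b=cv2.imread('pics/side5.png');a=cv2.imread('pics/top5.png')
cv2.imwrite('pics/v3.png',np.hstack([cv2.resize(a[190:270,170:250],None,fx=5,fy=5,interpolation=2),cv2.resize(b[130:210,230:310],None,fx=5,fy=5,interpolation=2)]))
go(.506,-.323,.12,.0);
E
```

```text
t: 6.82
eef_pos: [0.4423, 0.1628, 0.0466]
ee_rot: [3.141, 0.001, 0.042]
force: [0.1, -0.3, 0.7]
width: 0.0876
gripper_force: 0.0
t: 7.58
eef_pos: [0.4428, 0.163, 0.0474]
ee_rot: [-3.141, -0.0, 0.041]
force: [-1.3, 0.1, 3.6]
width: 0.0596
gripper_force: 15.0
t: 8.32
eef_pos: [0.398, 0.1621, 0.1296]
ee_rot: [-3.138, -0.004, 0.042]
force: [0.5, 0.9, -1.3]
width: 0.0598
gripper_force: 15.0
t 8.43 shift [ 89.3 487.8   6.7] turn 0.041
```

View pics/v3.png

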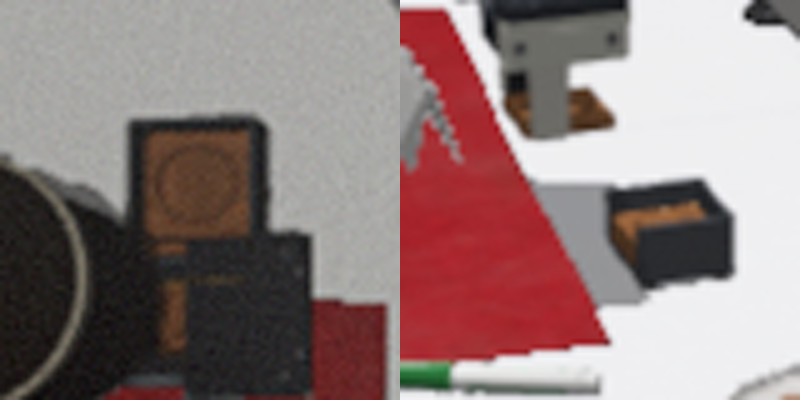

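The coaster is held level by both fingers, and the second one lies undisturbed in the dispenser. Now to the empty tray.

```bash
python3 -m jog '[[-1,[10,25,0],0],[-1,[20,65,0],0],[-1,[30,110,0],0],[-1,[40,160,0],0],[-1,[50,210,0],0],[-1,[60,260,0],0],[-1,[70,310,0],0],[-1,[80,360,0],0],[-1,[85,410,0],0],[-1,[87,450,0],0],[-1,[88,475,0],0],[-1,[88,488,0],0],[-1,[88,488,0],0],[-1,[88,488,30],0],[-1,[88,488,55],0],[-1,[88,488,70],0],[-1,[88,488,75],0],[-1,[88,488,75],0]]'
python3 - <<'E'
from h import *
go(.5047,-.3233,.0195,.041); print(status.get_state()['eef_pos'])
E
```

```text
t: 10.68
eef_pos: [0.5061, -0.3227, 0.0525]
ee_rot: [3.141, -0.0, 0.042]
force: [0.0, 0.1, 0.1]
width: 0.0595
gripper_force: 15.0
t 10.68 shift [-1.4  0.5 33. ] turn 0.001
[ 0.50605099 -0.32269209  0.05249239]
```

```bash
python3 -m jog '[[-1,[-1.5,0.5,12],0],[-1,[-1.5,0.5,24],0],[-1,[-1.5,0.5,31],0],[-1,[-1.5,0.5,33],0],[-1,[-1.5,0.5,33],0],[-1,[-1.5,0.5,33],0]]'
python3 -m jog '[[0.3,[0,0,0],0],[0.6,[0,0,0],0],[0.6,[0,0,0],0],[0.6,[0,0,0],0],[0.6,[0,0,-10],0],[0.6,[0,0,-50],0],[-1,[0,0,-90],0],[-1,[0,-50,-100],0],[-1,[-10,-100,-100],0],[-1,[-15,-150,-100],0],[-1,[-20,-200,-100],0],[-1,[-20,-250,-100],0]]'
python3 - <<'E'
from h import *
snap('side','side6');snap('top','top6')
browns('top6',.012,(360,405,195,240));browns('top6',.03,(190,230,205,245));browns('top6',.012,(285,320,200,235))
go(.494,.1654,.11,.043);go(.494,.1654,.0445,.043)
E
```

```text
t: 11.42
eef_pos: [0.5042, -0.3235, 0.0193]
ee_rot: [3.142, 0.0, 0.041]
force: [-0.0, -0.1, 1.2]
width: 0.0597
gripper_force: 15.0
t: 12.92
eef_pos: [0.4737, -0.0731, 0.1202]
ee_rot: [-3.141, -0.001, 0.041]
force: [1.4, -0.4, 0.3]
width: 0.0157
gripper_force: 0.0
top6 c [ 0.52   -0.3224  0.012 ] sides [0.0615 0.0606 0.061  0.0605] ang [3.  1.3 2.9 1.8] x 0.4882 0.5518
top6 c [0.4918 0.1812 0.03  ] sides [0.0155 0.0413 0.0154 0.0413] ang [12.8 14.7 12.7 14.9] x 0.4701 0.5134
top6 c [ 0.5027 -0.1149  0.012 ] sides [0.0428 0.0116 0.0428 0.0115] ang [-13.2 -13.7 -13.3 -13.6] x 0.4805 0.5248
t 13.03 shift [  30.4 -235.4   10.7] turn 0.002
t 13.03 shift [  30.2 -235.4   76.2] turn 0.002
```

Coaster 1 lies at (0.520, -0.322), within 1 mm of tray 2's middle. Next, coaster 2.

```bash
python3 -m jog '[[-1,[8,-40,0],0],[-1,[15,-85,0],0],[-1,[20,-130,0],0],[-1,[25,-175,0],0],[-1,[28,-215,0],0],[-1,[30,-235,0],0],[-1,[30,-235,0],0],[-1,[30,-235,25],0],[-1,[30,-235,50],0],[-1,[30,-235,66],0],[-1,[30,-235,73],0],[-1,[30,-235,73],0],[-1,[30,-235,73],0]]'
python3 - <<'E'
from h import *
go(.494,.1654,.0445,.043)
E
```

```text
t: 14.65
eef_pos: [0.4948, 0.1615, 0.047]
ee_rot: [-3.141, -0.001, 0.041]
force: [0.7, -0.5, 0.5]
width: 0.0006
gripper_force: 0.0
t 14.65 shift [-0.6 -4.   2.5] turn -0.002
```

```bash
python3 -m jog '[[-1,[0,-3.5,2],0],[-1,[0,-3.5,2.6],0],[-1,[0,-3.5,2.6],0]]'; python3 -m jog '[[-1,[0,0,0.7],0],[-1,[0,0,0.7],0]]'
```

```text
t: 15.02
eef_pos: [0.4945, 0.1656, 0.0443]
ee_rot: [-3.141, -0.001, 0.042]
force: [-1.0, 0.7, 4.0]
width: 0.0002
gripper_force: 2.5
t: 15.28
eef_pos: [0.4947, 0.1656, 0.0442]
ee_rot: [-3.141, -0.001, 0.042]
force: [-3.3, 0.5, 13.4]
width: 0.0006
gripper_force: 6.4
```

```bash
python3 -m jog '[[-1,[0,0,-0.4],0],[-1,[-3,0,-0.4],0],[-1,[-7,0,-0.4],0],[-1,[-11,0,-0.4],0],[-1,[-15,0,-0.4],0],[-1,[-19,0,-0.4],0],[-1,[-23,0,-0.4],0],[-1,[-28,0,-0.4],0],[-1,[-28,0,-0.4],0]]'
python3 -m jog '[[-1,[0,0,-20],0],[-0.5,[-25,-40,-60],0],[0.5,[-60,-90,-60],0],[1,[-80,-130,-60],0],[1,[-100,-160,-60],0],[1,[-100,-160,-60],0]]'
python3 - <<'E'
from h import *
snap('side','side7');snap('top','top7');browns('top7',.03,(190,230,205,255))
b=cv2.imread('pics/side7.png');a=cv2.imread('pics/top7.png')
cv2.imwrite('pics/v4.png',np.hstack([cv2.resize(a[190:270,170:250],None,fx=5,fy=5,interpolation=2),cv2.resize(b[130:210,230:310],None,fx=5,fy=5,interpolation=2)]))
go(.442,.163,.07,.045);go(.442,.163,.0365,.045)
E
```

```text
t: 16.4
eef_pos: [0.4669, 0.1647, 0.0443]
ee_rot: [-3.14, -0.002, 0.042]
force: [-0.8, 0.6, 7.7]
width: 0.0002
gripper_force: 3.9
t: 17.15
eef_pos: [0.3585, 0.3213, 0.1034]
ee_rot: [-3.141, -0.0, 0.044]
force: [0.3, -0.0, -0.6]
width: 0.0446
gripper_force: 0.0
top7 c [0.461  0.1623 0.03  ] sides [0.1116 0.1088 0.1099 0.1087] ang [0.5 2.4 0.4 3.3] x 0.4064 0.5158
t 17.25 shift [ 76.  159.9  33.2] turn -0.003
t 17.25 shift [ 76.1 159.9  66.7] turn -0.003
```

View pics/v4.png

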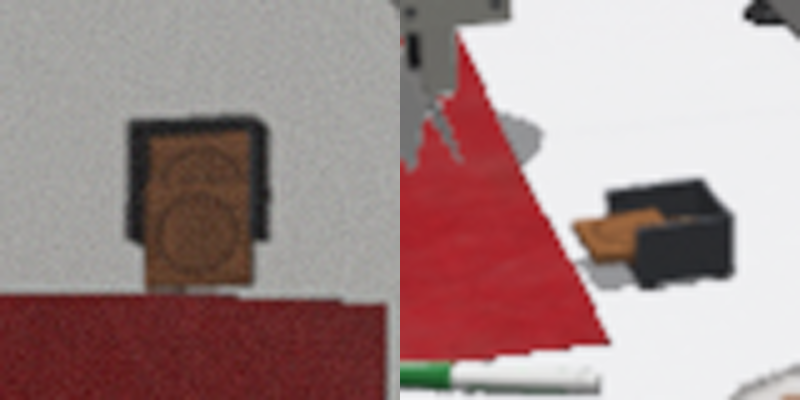

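The second coaster is drawn out about 27 mm, level, with its front edge at crop (199,287). I take it the same way.

```bash
python3 -m jog '[[1,[10,20,0],0],[1,[30,60,0],0],[1,[50,105,10],0],[1,[70,147,25],0],[1,[76,160,33],0],[1,[76,160,33],0],[1,[76,160,33],0],[1,[76,160,48],0],[1,[76,160,60],0],[1,[76,160,66.5],0],[1,[76,160,66.5],0],[1,[76,160,66.5],0]]' 15
python3 -m jog '[[0.3,[0,0,0],0],[-1,[0,0,0],0],[-1,[0,0,0],0],[-1,[0,0,0],0],[-1,[0,0,0],0],[-1,[0,0,0],0]]' 15
python3 -m jog '[[-1,[-10,0,0],0],[-1,[-25,0,0],0],[-1,[-45,0,-2],0],[-1,[-45,0,-40],0],[-1,[-45,0,-90],0],[-1,[-45,0,-90],0]]'
python3 - <<'E'
from h import *
snap('side','side8');print(w('top7',209.4,247,.028))
go(.5015,-.0946,.12,.042);go(.5015,-.0946,.03,.042)
E
```

```text
t: 18.75
eef_pos: [0.4424, 0.1631, 0.0371]
ee_rot: [-3.141, -0.0, 0.041]
force: [0.8, -0.4, -0.2]
width: 0.0878
gripper_force: 0.0
t: 19.5
eef_pos: [0.4423, 0.1629, 0.0369]
ee_rot: [-3.142, -0.0, 0.041]
force: [0.2, 0.1, 2.1]
width: 0.0595
gripper_force: 15.0
t: 20.25
eef_pos: [0.3979, 0.1624, 0.1301]
ee_rot: [-3.137, -0.005, 0.042]
force: [-0.8, 0.4, -0.1]
width: 0.0593
gripper_force: 15.0
[0.427402   0.16138726 0.028     ]
t 20.3 shift [ 93.9 260.3   7.7] turn -0.0
t 20.3 shift [ 93.6 260.6  97.7] turn -0.0
```

```bash
python3 -m jog '[[-1,[15,25,0],0],[-1,[30,65,0],0],[-1,[50,110,0],0],[-1,[70,160,0],0],[-1,[85,205,0],0],[-1,[92,240,0],0],[-1,[94,255,0],0],[-1,[94,260.5,0],0],[-1,[94,260.5,0],0],[-1,[94,260.5,30],0],[-1,[94,260.5,55],0],[-1,[94,260.5,75],0],[-1,[94,260.5,85],0],[-1,[94,260.5,85],0],[-1,[94,260.5,85],0]]'
python3 - <<'E'
from h import *
snap('side','side9');go(.502,-.0946,.0292,.042)
E
```

```text
t: 22.18
eef_pos: [0.5024, -0.095, 0.0426]
ee_rot: [-3.142, -0.001, 0.042]
force: [0.4, -0.0, 0.0]
width: 0.0599
gripper_force: 15.0
t 22.23 shift [-0.5 -0.6 13.5] turn -0.0
```

```bash
python3 -m jog '[[-1,[0,0,6],0],[-1,[0,0,11],0],[-1,[0,0,13.3],0],[-1,[0,0,13.3],0],[-1,[0,0,13.3],0]]'
python3 -m jog '[[0.3,[0,0,0],0],[0.6,[0,0,0],0],[0.6,[0,0,0],0],[0.6,[0,0,0],0],[0.6,[0,0,-10],0],[0.6,[0,0,-45],0],[-1,[0,0,-80],0],[-1,[0,-30,-90],0],[-1,[0,-75,-90],0],[-1,[-100,-150,-90],0],[-1,[-100,-200,-90],0],[-1,[-100,-250,-90],0],[-1,[-100,-300,-90],0],[-1,[-100,-350,-90],0],[-1,[-100,-350,-90],0]]'
python3 - <<'E'
from h import *
snap('side','side10');snap('top','top10')
browns('top10',.022,(285,320,200,235));browns('top10',.012,(360,405,195,240));browns('top10',.02,(190,230,205,245))
b=cv2.imread('pics/side10.png');a=cv2.imread('pics/top10.png')
cv2.imwrite('pics/v5.png',np.hstack([cv2.resize(a[185:265,190:330],None,fx=3,fy=3,interpolation=2),cv2.resize(b[160:240,260:380],None,fx=3,fy=3,interpolation=2)]))
go(.494,.1654,.11,.043);go(.494,.1654,.0345,.043)
E
```

```text
t: 22.85
eef_pos: [0.5019, -0.0955, 0.0285]
ee_rot: [3.142, 0.0, 0.041]
force: [-0.6, 0.3, 1.0]
width: 0.0599
gripper_force: 15.0
t: 24.72
eef_pos: [0.3877, 0.2543, 0.1195]
ee_rot: [-3.14, -0.002, 0.046]
force: [0.0, -0.7, 0.0]
width: -0.0001
gripper_force: 0.0
top10 c [ 0.5164 -0.0949  0.022 ] sides [0.0671 0.0667 0.0671 0.066 ] ang [-5.5 -6.3 -6.1 -6.3] x 0.4794 0.5534
top10 c [ 0.5201 -0.3224  0.012 ] sides [0.0611 0.0606 0.0606 0.0605] ang [3.1 1.3 3.  1.8] x 0.4882 0.552
top10 c [0.4856 0.1672 0.02  ] sides [0.0585 0.0622 0.058  0.0621] ang [0.9 3.1 0.8 3.5] x 0.4541 0.517
t 24.82 shift [103.1  89.6   8.8] turn -0.0
t 24.82 shift [103.1  89.6  84.3] turn -0.0
```

View pics/v5.png

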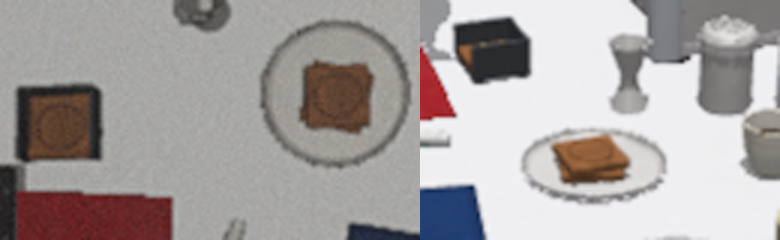

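The second coaster lies flat on the dealt one at crop (338,93), and the bottom coaster is in place at (60,125). Third one now.

```bash
python3 -m jog '[[-1,[30,25,0],0],[-1,[65,55,0],0],[-1,[95,80,0],0],[-1,[103,89,0],0],[-1,[103,89.5,8],0],[-1,[103,89.5,8],0],[-1,[103,89.5,30],0],[-1,[103,89.5,55],0],[-1,[103,89.5,73],0],[-1,[103,89.5,82.5],0],[-1,[103,89.5,82.5],0],[-1,[103,89.5,82.5],0]]'
python3 - <<'E'
from h import *
go(.494,.1654,.0345,.043)
E
```

```text
t: 26.32
eef_pos: [0.4945, 0.1655, 0.0368]
ee_rot: [-3.141, -0.001, 0.042]
force: [0.4, -0.0, 0.5]
width: 0.0003
gripper_force: 0.0
t 26.32 shift [-0.5  0.1  2.3] turn -0.001
```

```bash
python3 -m jog '[[-1,[0,0,2],0],[-1,[0,0,2.6],0],[-1,[0,0,2.6],0]]'; python3 -m jog '[[-1,[0,0,0.5],0],[-1,[0,0,0.5],0]]'
```

```text
t: 26.7
eef_pos: [0.4946, 0.1653, 0.0343]
ee_rot: [-3.141, -0.001, 0.041]
force: [-1.6, 0.2, 6.2]
width: 0.0006
gripper_force: 3.2
t: 26.95
eef_pos: [0.4947, 0.1653, 0.0343]
ee_rot: [-3.141, -0.001, 0.042]
force: [-3.3, 0.6, 11.7]
width: 0.0002
gripper_force: 5.8
```

```bash
python3 -m jog '[[-1,[0,0,-0.3],0],[-1,[-3,0,-0.3],0],[-1,[-7,0,-0.3],0],[-1,[-11,0,-0.3],0],[-1,[-15,0,-0.3],0],[-1,[-19,0,-0.3],0],[-1,[-23,0,-0.3],0],[-1,[-28,0,-0.3],0],[-1,[-28,0,-0.3],0]]'
python3 -m jog '[[-1,[0,0,-20],0],[-0.5,[-25,-40,-60],0],[0.5,[-60,-90,-60],0],[1,[-80,-130,-60],0],[1,[-100,-160,-60],0],[1,[-100,-160,-60],0]]'
python3 - <<'E'
from h import *
snap('side','side11');snap('top','top11')
b=cv2.imread('pics/side11.png');a=cv2.imread('pics/top11.png')
cv2.imwrite('pics/v6.png',np.hstack([cv2.resize(a[190:270,170:250],None,fx=5,fy=5,interpolation=2),cv2.resize(b[130:210,230:310],None,fx=5,fy=5,interpolation=2)]))
go(.442,.163,.07,.043);go(.442,.163,.0265,.043)
E
```

```text
t: 28.08
eef_pos: [0.4669, 0.1646, 0.0343]
ee_rot: [-3.14, -0.002, 0.042]
force: [-1.1, 0.3, 8.7]
width: 0.0006
gripper_force: 4.0
t: 28.82
eef_pos: [0.3586, 0.3213, 0.0934]
ee_rot: [-3.141, -0.0, 0.044]
force: [0.3, 0.3, 0.7]
width: 0.045
gripper_force: 0.0
t 28.93 shift [ 76.  159.8  23.2] turn -0.001
t 28.93 shift [ 76.1 159.8  66.7] turn -0.001
```

View pics/v6.png

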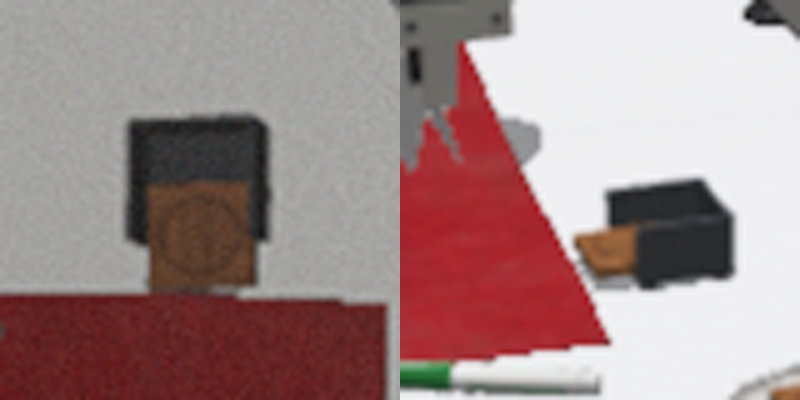

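The third coaster is drawn out about 27 mm, level, with its front at crop (202,287).

```bash
python3 -m jog '[[1,[10,20,0],0],[1,[30,60,0],0],[1,[50,105,0],0],[1,[70,147,13],0],[1,[76,160,23],0],[1,[76,160,33],0],[1,[76,160,33],0],[1,[76,160,48],0],[1,[76,160,60],0],[1,[76,160,66.5],0],[1,[76,160,66.5],0],[1,[76,160,66.5],0]]' 15
python3 -m jog '[[0.3,[0,0,0],0],[-1,[0,0,0],0],[-1,[0,0,0],0],[-1,[0,0,0],0],[-1,[0,0,0],0],[-1,[0,0,0],0]]' 15
python3 -m jog '[[-1,[-10,0,0],0],[-1,[-25,0,0],0],[-1,[-45,0,-2],0],[-1,[-45,0,-40],0],[-1,[-45,0,-90],0],[-1,[-45,0,-100],0]]'
python3 - <<'E'
from h import *
snap('side','side12')
go(.505,-.3233,.12,.042);go(.505,-.3233,.0292,.042)
E
```

```text
t: 30.42
eef_pos: [0.4424, 0.1631, 0.027]
ee_rot: [-3.141, -0.0, 0.042]
force: [0.1, 0.7, -0.4]
width: 0.0878
gripper_force: 0.0
t: 31.18
eef_pos: [0.4423, 0.1629, 0.0268]
ee_rot: [-3.142, -0.0, 0.041]
force: [-0.6, -0.1, 1.2]
width: 0.0598
gripper_force: 15.0
t: 31.92
eef_pos: [0.3974, 0.162, 0.1295]
ee_rot: [-3.138, -0.004, 0.042]
force: [-0.0, -0.1, -0.9]
width: 0.06
gripper_force: 15.0
t 31.98 shift [ 87.3 489.2   7.9] turn -0.0
t 31.98 shift [ 87.  489.5  98.7] turn -0.0
```

```bash
python3 -m jog '[[-1,[10,25,0],0],[-1,[20,65,0],0],[-1,[30,110,0],0],[-1,[40,160,0],0],[-1,[50,210,0],0],[-1,[60,260,0],0],[-1,[70,310,0],0],[-1,[80,360,0],0],[-1,[85,410,0],0],[-1,[87,450,0],0],[-1,[87,475,0],0],[-1,[87,489,0],0],[-1,[87,489,0],0],[-1,[87,489,30],0],[-1,[87,489,55],0],[-1,[87,489,75],0],[-1,[87,489,85],0],[-1,[87,489,85],0],[-1,[87,489,85],0]]'
python3 - <<'E'
from h import *
go(.505,-.3233,.0292,.042)
E
```

```text
t: 34.35
eef_pos: [0.5049, -0.3239, 0.0426]
ee_rot: [3.141, -0.001, 0.042]
force: [0.5, 0.0, -0.5]
width: 0.0602
gripper_force: 15.0
t 34.35 shift [ 0.1 -0.6 13.4] turn -0.0
```

```bash
python3 -m jog '[[-1,[0,0,6],0],[-1,[0,0,11],0],[-1,[0,0,13.3],0],[-1,[0,0,13.3],0],[-1,[0,0,13.3],0]]'
python3 -m jog '[[0.3,[0,0,0],0],[0.6,[0,0,0],0],[0.6,[0,0,0],0],[0.6,[0,0,0],0],[0.6,[0,0,-10],0],[0.6,[0,0,-45],0],[0.6,[0,0,-90],0],[0.6,[0,-30,-130],0],[0.6,[-30,-75,-150],0],[0.6,[-60,-120,-150],0],[0.6,[-90,-170,-150],0],[0.6,[-90,-220,-150],0],[0.6,[-90,-270,-150],0],[0.6,[-90,-320,-150],0],[0.6,[-90,-400,-150],0],[0.6,[-90,-450,-150],0],[0.6,[-90,-450,-150],0],[0.6,[-90,-450,-150],0]]'
python3 - <<'E'
from h import *
snap('side','side13');snap('top','top13')
browns('top13',.022,(285,320,200,235));browns('top13',.022,(360,405,195,240))
b=cv2.imread('pics/side13.png');a=cv2.imread('pics/top13.png')
cv2.imwrite('pics/v7.png',np.hstack([cv2.resize(a[175:255,265:415],None,fx=2.6,fy=2.6,interpolation=2),cv2.resize(b[190:270,285:435],None,fx=2.6,fy=2.6,interpolation=2)]))
s=status.get_state();print(s['t'],s['qd'].round(3),s['force'])
E
```

```text
t: 34.98
eef_pos: [0.5044, -0.3241, 0.0287]
ee_rot: [3.141, -0.0, 0.041]
force: [-1.4, -0.8, 3.0]
width: 0.0601
gripper_force: 15.0
t: 37.22
eef_pos: [0.3956, 0.1222, 0.1788]
ee_rot: [-3.141, -0.0, 0.043]
force: [-0.3, 0.0, -1.0]
width: 0.0701
gripper_force: 0.0
top13 c [ 0.5165 -0.0947  0.022 ] sides [0.0674 0.0671 0.0674 0.0665] ang [-5.6 -6.3 -6.1 -6.3] x 0.4793 0.5537
top13 c [ 0.519  -0.3229  0.022 ] sides [0.0624 0.0606 0.0619 0.0605] ang [3.1 1.3 3.  1.8] x 0.4871 0.5509
37.325 [-0.015  0.001 -0.002  0.002  0.002 -0.002] [-0.2817171  -0.32858352 -0.45321845]
```

View pics/v7.png

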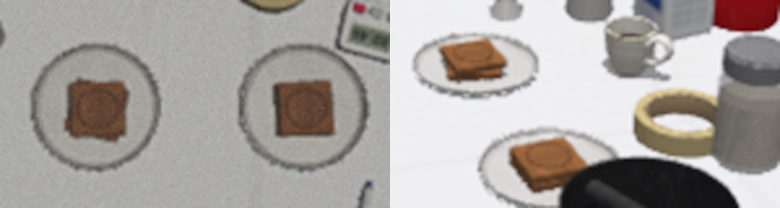

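Both trays hold a flat, centred pile of two, at crop (98,108) and (305,108). The cup stands untouched. I hand the job in.

```bash
python3 -c "
from station import order
print(order.job_done())"
```

```text
the job is handed in; nothing more can be done
None
```

The job is handed in: the last pictures show a flat pile of two coasters in each tray, within about 3 mm of its middle by my measurement, with the arm clear at about 37 of the 69 s; the judge's verdict was not shown.

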